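Close the stiff pill organizer in the crank press

ROBOT

A 6-joint arm with a two-finger parallel gripper is mounted at the origin on the work surface. World frame = base frame: x ahead of the robot, y to its left, z up, the work surface at z = 0. Lengths are in mm, angles in rad, forces in N, time in s.
With the tool pointing down it reaches from about 400 to 925 mm from the base axis. Payload 12.5 kg.
Tool frame: the origin (TCP) lies between the finger pads; the fingertips stand 14 mm ahead of it and the grasp point (between the pads) lies 5 mm behind it; x points along the fingers, y is the direction in which the jaws open and shut, and the axes are right-handed (so a half turn about x gives the same grasp; the last joint's range is limited). The gripper opens to 95 mm and grips with 3 to 60 N. Pads are 20 mm wide; open, the fingers measure 119 mm over their backs; the gripper's body (75 mm by 180 mm) begins 59 mm behind the grasp point.
Start: joints at [1.137, 0.491, 1.559, -0, 1.092, -0.106], TCP at [201.209, 591.743, 228.661] pointing down, gripper open.
Joint ranges: [-3.1, 3.1], [-0.84, 2.19], [0.05, 2.79], [-1.13, 4.28], [0.06, 2.93], [-2.69, 2.69]. Speed limits (rad/s): [2.22, 2.22, 2.79, 3.14, 3.14, 3.14].

INTERFACE

Orientations are given as [roll, pitch, yaw] about the fixed x, y, z axes, in that order (R = Rz(yaw) Ry(pitch) Rx(roll)).
In Python, from cell import env, cams gives the robot as it stands.
- The arm moves only by the tool carry_out, never from a script. Its arguments are lists of equal length, an entry for each row: "grip": the closure, from -1 (fully open) to 1 (shut); "linear": the shift along the tool's x, y, z scaled (see below), a list of three; "turn": the turn about the tool's x scaled (see below). In form: {"grip": [grip, ...], "linear": [[tx, ty, tz], ...], "turn": [turn, ...]}. A call has 1 to 5 rows; each row shifts and turns the commanded pose from where the row before left it, along the tool's axes as they then stand; what a row does not reach is not made up. The controller multiplies each number of a shift by 0.5 m and each number of a turn by 180 degrees. A row lasts 1/10 s, in which the tool goes at most 50 mm and 8.59 degrees, less where a joint would pass 70% of its speed; a pose out of reach is approached as far as the arm can. A call with a number of a shift or a turn outside -1 to 1 is refused whole. A call with a gripper value outside its range is refused whole. The fingers move at their own pace and stop on an object; the grip force is fixed at half the most. Time passes only in rows, so rows that do not move let the fingers close. It gives the time, the measured TCP pose, the force and the opening at its end, in the units of the state.
- env.state(): the state, without advancing time (a new reading comes with each control period).
- cams.read_camera(name): name is "scene" or "top" or "wrist"; returns the picture (400x640x3 uint8, blue, green, red); there is no depth.
- cams.camera_info(name): a dict with "fx", "fy", "cx", "cy" (pixels), "dist" ([k1, k2, p1, p2, k3] as OpenCV has them; the pictures are not rectified), "view" (4x4, takes a point from world to camera coordinates). Camera axes: x right, y down, z forward; pixel columns grow to the right and rows downward; lengths in mm; the calibration is good to about 2 mm. A picture is of the moment at which its call begins: read the wrist's pose just before it. camera_info takes no time and is no camera call; for the wrist camera it gives the pose at the moment of the call.
- env.job_done(): hands the job in, once; it reports no verdict.
The state is a dict: "t": time; "joints": joint angles; "qvel": joint speeds; "tau": joint torques, N m; "eef_pos": TCP position; "tcp_rot": TCP orientation; "ft_force": force on the tool from outside, world axes, zero at the start; "moment": the same for the moment, N m; "opening": opening from 0.0 (shut) to 1.0 (fully open).
Only numpy, scipy, OpenCV 4.12 (cv2) and the standard library are available. Lean on these libraries where they do the work, as an engineer would, in place of code of your own. Each camera call takes 0.05 s, during which the arm holds its last target. There are 200 camera calls.

TASK

Wind the crank of the closing press by its loose wooden sleeve until its pusher has shut the organizer's stiff drawer fully home, stopping gently as soon as the resistance jumps; push the drawer only with the press, not with the fingers. The crank is sprung: keep hold of the sleeve the whole time and wind it all the way back before letting go. Then lift the organizer out and lay it flat, lids up, on the free part of the bamboo tray, leaving the other things where they are.

Things in the scene. Friction and masses are not known exactly. Their poses are not given: they have to be found in the camera images.
- press: Closing press fixed to the table: white base plate 290 x 100 mm; origin under its centre, at table height; +x is the way the pusher pushes. Gear housing (80 x 84 mm, top at z 72 mm) at x -140 to -60 mm carries the crank. Bed 36 mm wide, top at z 26 mm, at x -5 to 130 mm, with guide tabs (tops at z 36 mm) at x 1-15 and 78-92 mm, about 2 mm play to the organizer's sides.
- bed (a point): Middle of the bed's top (press x 62 mm, height 26 mm); x axis as the press's. A 50 mm tall aluminium stop block closes the bed's +x end; it is adjustable and its place is not given: its face lies 107 to 117 mm from the press's origin. The organizer starts some mm short of it and slides up to it when pushed.
- crank_axis (a point): Point on the crank's upright axis, at height 117 mm (press x -100 mm, y 0). At crank angle 0 the arm points to the press's -y, at 1.571 to its -x. Pusher load = 6.25 times the tangential force at the sleeve, spring part taken off: pushing the stiff drawer takes about 3.2 N at the sleeve; once home this climbs about 0.5 N per mm of sleeve travel.
- crank (a joint): Crank angle, rad: 0 at its sprung rest stop (its start), growing as it is wound clockwise seen from above, to 8.4 at most. The pusher advances 8 mm per rad; the drawer gets home at about 5.2 to 6.6 rad. A weak spring turns the crank back: about 1 N at the sleeve at 0, growing evenly to 2.1 N at 7 rad; drag adds 0.6 N per rad/s.
- sleeve: Wooden grip sleeve of the crank: upright cylinder 25 mm in diameter, 52 mm tall, origin at its centre, 50 mm from the crank's axis, at height 117 mm. The arm's top lies 28 mm below this centre; the pin's cap tops out at 147 mm (lift things over it). It spins freely on its pin, so the hand need not turn with the crank; its own yaw means nothing.
- pusher: Pusher of the press, a 28 x 22 mm white pad on a rubber buffer (20 N/mm) and steel rod, which the crank drives along the press's x; origin at the centre of its face, at press x -50 mm, height 44 mm when the crank is at 0. More than 50 N from it would crack the organizer.
- organizer_mid (a point): Centre of the pale grey pill organizer's shell, 110 (its x) x 44 (its y) x 36 mm (z), about 0.2 kg, four flat lids on top. It lies on the press's bed, its x along the press's x, underside at height 26 mm. Grasp it across the 44 mm width near its middle.
- drawer: The organizer's drawer, sliding out of its shell towards the organizer's -x. Front panel 6 mm thick, 40 x 30 mm; origin at the centre of the panel's inner face, which is 55 mm from the organizer's centre when fully home (panel against the shell) and 65 to 75 mm at the start. About 20 N of friction holds it where it is left.
- tray: Fixed bamboo slat tray, 250 (x) x 180 mm (y) inside an 8 mm wide rim 18 mm high; origin under its centre, floor at height 10 mm. The part with x below +50 mm is free; the pill bottle and clip stand beyond.
- pill_bottle: Amber plastic pill bottle with white twist cap, 38 mm in diameter, 62 mm tall, on the tray; origin at its underside's centre. Leave alone.
- clip: Aluminium clothespeg-style spring clip, 62 x 14 x 12 mm, on the tray; origin at its underside's centre. Leave alone.
- tumbler: Glass tumbler, 70 mm in diameter, 95 mm tall, on the table; origin at its underside's centre. Leave alone.
- roller: Wooden massage roller, 200 mm long (its x), 44 mm in diameter, on the table; origin at its underside's centre. Leave alone.
There are look-alikes about, which are no part of the job. What is meant by the part that bears organizer_mid is not red, and is the larger of those in its own colour.

How it is judged:
By the outcome, as a careful person would: the job done as asked, in the order asked, and still so for the second after the job is handed in, with the robot touching nothing.
It also fails if it takes over 72 s, if anything falls off the work surface, if the arm or the gripper's body presses on something with over 40 N, if the wrist force passes 120 N, or if a joint passes its speed limit or range.

## Working session

There is one attempt and no reset: what is moved stays moved. The work goes in short steps, Python scripts to look and compute and a tool call to move; the robot and the scene stay as the last step left them, time stands still between calls to the robot, and variables do not carry over. Pictures are saved under pics/ and viewed, about 8 in all and at most 12, crops included, and the job is handed in when it is done.

Besides the shell and the picture viewer there is one more tool, called by a JSON object that holds its "api" and its "payload". carry_out: Moves the arm, as the interface text tells. Shifts and turns lie within -1 to 1; 1 stands for 0.5 m of shift or 180 degrees of turn. Its arguments: {"type":"object","properties":{"grip":{"type":"array"},"linear":{"type":"array"},"turn":{"type":"array"}},"required":["grip","linear","turn"]}

```bash
ls; mkdir -p pics; python3 - <<'E'
from cell import env,cams
import cv2,numpy as np
s=env.state();print(s)
for n in("scene","top"):
    im=cams.read_camera(n);cv2.imwrite(f"pics/{n}0.png",im)
    i=cams.camera_info(n);print(n,{k:(np.round(v,3).tolist()) for k,v in i.items()})
a=cv2.imread("pics/scene0.png");b=cv2.imread("pics/top0.png")
E
```

```text
pics
{'t': 0.0, 'joints': array([ 1.13739831e+00,  4.91547601e-01,  1.55942657e+00,  1.68598796e-05,
        1.09168586e+00, -1.05557390e-01]), 'qvel': array([-5.98491953e-04, -7.64929942e-05,  2.61282871e-04, -2.01868289e-04,
       -1.90743917e-03, -3.03219699e-04]), 'tau': array([-1.03123111e-03, -6.12619185e+01, -2.58191407e+01,  6.92115817e-02,
        4.81614273e-02, -1.02881893e-04]), 'eef_pos': array([201.10895214, 591.53444644, 228.07704413]), 'tcp_rot': array([-1.69036209,  1.56972884, -2.0182105 ]), 'ft_force': array([-0.69154684,  0.41235294, -0.5026628 ]), 'moment': array([-0.00655766,  0.04531385,  0.04825594]), 'opening': 0.9950711499694083}
scene {'fx': 369.504, 'fy': 369.504, 'cx': 315.67, 'cy': 200.728, 'dist': [-0.006, 0.0, 0.0, 0.0, 0.0], 'view': [[0.878, 0.479, 0.019, -538.661], [0.284, -0.488, -0.826, -85.42], [-0.386, 0.73, -0.564, 996.439], [0.0, 0.0, 0.0, 1.0]]}
top {'fx': 378.024, 'fy': 378.024, 'cx': 321.518, 'cy': 195.703, 'dist': [-0.059, 0.0, 0.0, 0.0, 0.0], 'view': [[-0.003, -0.999, -0.037, 25.588], [-0.99, 0.008, -0.138, 608.908], [0.138, 0.037, -0.99, 751.315], [0.0, 0.0, 0.0, 1.0]]}
```

View pics/top0.png

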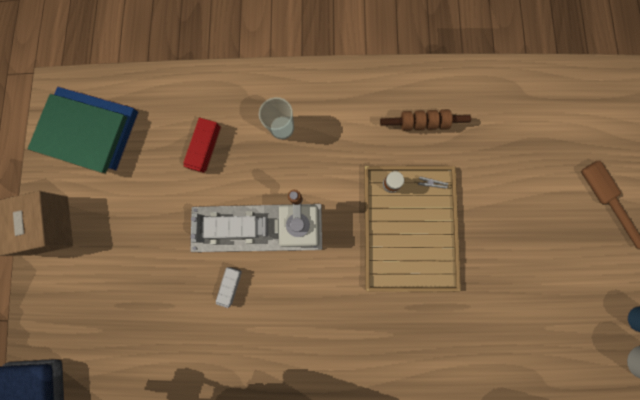

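View pics/scene0.png

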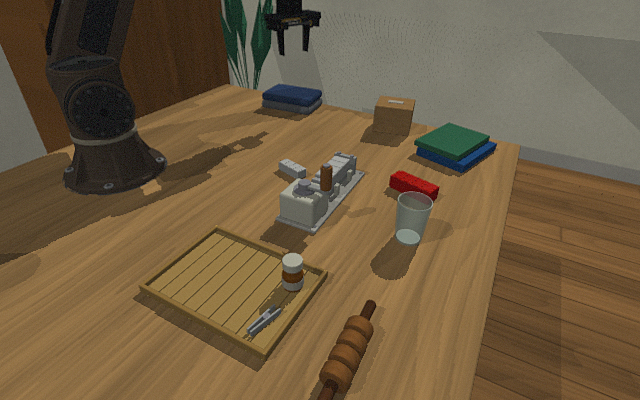

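The top view shows the press at pixels (191–322, 205–251). The organizer on the bed is at about (230,227), and the sleeve is at (294,197). The tray spans (365–458, 167–290), with the bottle at (395,181) and the clip at (433,184).

There are three organizer candidates: grey on the bed at (230,227), smaller grey at (228,287) and red at (202,145). The one on the bed fits, because it is the larger grey one and lies in the press. I'll confirm it in a crop.

```bash
cat > h.py <<'E'
import cv2,numpy as np
from cell import env,cams
def cast(info,px,z):
    """pixels Nx2 -> world points on the plane z"""
    K=np.array([[info['fx'],0,info['cx']],[0,info['fy'],info['cy']],[0,0,1]])
    u=cv2.undistortPoints(np.float64(px).reshape(-1,1,2),K,np.float64(info['dist'])).reshape(-1,2)
    V=np.array(info['view']);R=V[:3,:3];c=-R.T@V[:3,3]
    d=np.c_[u,np.ones(len(u))]@R
    return c+d*((z-c[2])/d[:,2])[:,None]
def proj(info,P):
    K=np.array([[info['fx'],0,info['cx']],[0,info['fy'],info['cy']],[0,0,1]])
    V=np.array(info['view'])
    return cv2.projectPoints(np.float64(P).reshape(-1,1,3),cv2.Rodrigues(V[:3,:3])[0],V[:3,3],K,np.float64(info['dist']))[0].reshape(-1,2)
E
python3 - <<'E'
from h import *
im=cv2.imread("pics/top0.png");i=cams.camera_info("top")
hsv=cv2.cvtColor(im,cv2.COLOR_BGR2HSV)
def blob(m,box):
    x0,y0,x1,y1=box;k=np.zeros_like(m);k[y0:y1,x0:x1]=m[y0:y1,x0:x1]
    c=max(cv2.findContours(k,cv2.RETR_EXTERNAL,cv2.CHAIN_APPROX_NONE)[0],key=cv2.contourArea)
    return c
grey=((hsv[...,1]<50)&(hsv[...,2]>90)).astype('uint8')*255
c=blob(grey,(180,195,335,260));r=cv2.minAreaRect(c);b=cv2.boxPoints(r)
print("press px",r,"\n",cast(i,b,8).round(1))
w=(hsv[...,2]<120).astype('uint8')*255
print("sleeve cast", cast(i,[[294.5,196]],147).round(1))
# tray
print("tray",cast(i,[[366,167],[455,167],[459,290],[365,290]],18).round(1))
crop=cv2.resize(im[185:310,180:340],None,fx=5,fy=5,interpolation=cv2.INTER_CUBIC)[:600]
cv2.imwrite("pics/crop1.png",np.clip(crop*1.4,0,255).astype('uint8'))
E
```

```text
press px ((255.79893493652344, 227.65231323242188), (45.60186004638672, 130.6253662109375), 88.69805145263672) 
 [[592.3 317.    8. ]
 [596.9  25.6   8. ]
 [498.1  23.6   8. ]
 [491.6 310.4   8. ]]
sleeve cast [[594.4  67.7 147. ]]
tray [[ 674.9  -74.2   18. ]
 [ 673.2 -267.9   18. ]
 [ 411.2 -263.7   18. ]
 [ 412.4  -67.4   18. ]]
```

View pics/crop1.png

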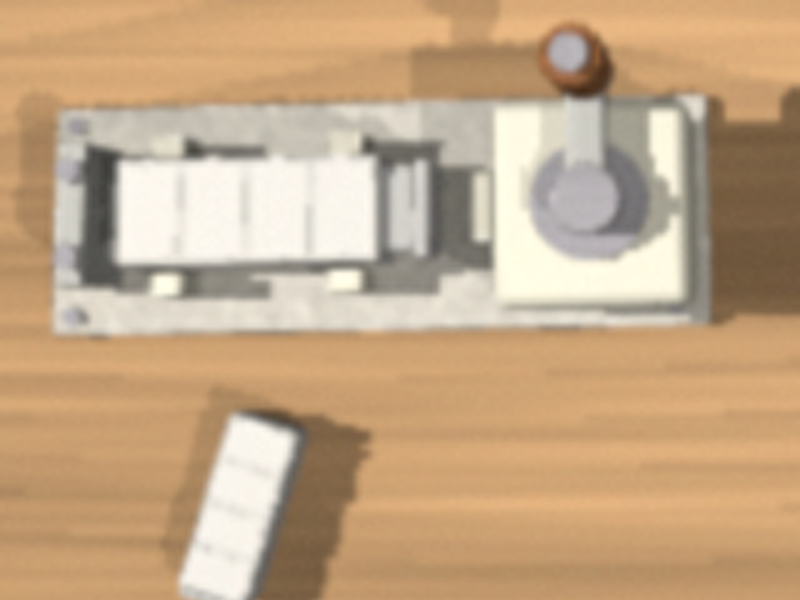

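The crop confirms it. The larger grey organizer lies on the bed with its drawer out to the right towards the pusher, and the small grey one at (228,287) is off the press. The cap is at crop (568,52) and the hub at (583,197). Next I'll compute the press pose.

```bash
python3 - <<'E'
from h import *
i=cams.camera_info("top");f=lambda *p:np.array(p)/5+[180-.4,185-.4]
b=cast(i,f((57,112),(708,95),(712,325),(52,335)),8)
print(b.round(1),np.linalg.norm(b-np.roll(b,-1,0),axis=1).round(1))
o=b.mean(0);d=(b[0]-b[1])+(b[3]-b[2]);a=np.arctan2(d[1],d[0]);print("press",o.round(1),np.degrees(a))
ex=np.array([np.cos(a),np.sin(a)]);ey=np.array([-ex[1],ex[0]])
print("axis",o[:2]-100*ex,"sleeve",o[:2]-100*ex-50*ey)
print("cap",cast(i,f((568,52)),147).round(1))
org=cast(i,f((116,158),(376,155),(378,260),(116,264)),62);print("org",org.round(1),org.mean(0))
h=cast(i,f((500,105),(683,105),(683,303),(500,303)),72);print("housing",h.round(1))
s=cv2.imread("pics/scene0.png");cv2.imwrite("pics/crop2.png",cv2.resize(s[140:240,260:420],None,fx=5,fy=5,interpolation=cv2.INTER_CUBIC))
E
```

```text
[[590.8 314.6   8. ]
 [596.4  24.2   8. ]
 [496.7  22.8   8. ]
 [492.4 312.7   8. ]] [290.4  99.7 290.   98.5]
press [544.1 168.6   8. ] 90.98486924039545
axis [545.80598453  68.59059684] sleeve [595.79859799  69.45001507]
cap [[596.2  70.1 147. ]]
org [[565.5 267.5  62. ]
 [566.3 158.5  62. ]
 [523.4 156.9  62. ]
 [521.8 265.8  62. ]] [544.2488209  212.17402382  62.        ]
housing [[585.4 106.1  72. ]
 [584.9  31.9  72. ]
 [505.7  32.   72. ]
 [505.8 105.2  72. ]]
```

View pics/crop2.png

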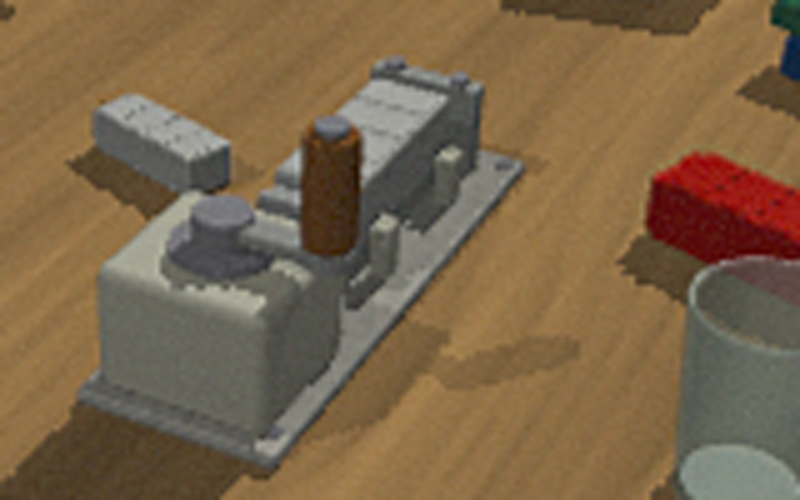

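The scene crop agrees with the top view: hub at (222,215), sleeve at (332,190) and cap at (332,127). The measured sizes match what was given: plate 290×99, housing about 80, organizer 109×44. That puts the press at (544,168.6) with heading 91°, and the sleeve at about (596,70). Moving now, with the tool's y axis aligned to the press x.

{"api": "carry_out", "payload": {"grip": [0, 0, 0, 0, 0], "linear": [[0, 0, 0], [0, 0, 0], [0, 0, 0], [0, -0.08, 0.06], [0, -0.08, 0.06]], "turn": [-0.044, -0.044, -0.022, 0, 0]}}

```text
t: 0.6
eef_pos: [262.5, 512.1, 228.0]
tcp_rot: [-2.158, 1.57, -2.137]
ft_force: [1.9, 1.7, 1.0]
opening: 0.637
```

{"api": "carry_out", "payload": {"grip": [0, 0, 0, 0, 0], "linear": [[0, -0.08, 0.058], [0, -0.08, 0.058], [0, -0.08, 0.058], [0, -0.08, 0.058], [0, -0.08, 0.058]], "turn": [0, 0, 0, 0, 0]}}

```text
t: 1.1
eef_pos: [411.9, 313.6, 228.6]
tcp_rot: [3.128, 1.571, -3.138]
ft_force: [-0.1, 1.4, 0.0]
opening: 0.498
```

{"api": "carry_out", "payload": {"grip": [0, 0, 0, 0, 0], "linear": [[0, -0.08, 0.058], [0, -0.08, 0.058], [0, -0.08, 0.058], [0, -0.08, 0.058], [0, -0.08, 0.058]], "turn": [0, 0, 0, 0, 0]}}

```text
t: 1.6
eef_pos: [560.5, 116.1, 228.5]
tcp_rot: [2.782, 1.57, 2.8]
ft_force: [1.0, 1.2, -0.5]
opening: 0.498
```

```bash
python3 - <<'E'
from h import *
s=env.state();i=cams.camera_info("wrist");im=cams.read_camera("wrist");print(s['eef_pos'],s['tcp_rot'],s['tcp_rot'][2]-s['tcp_rot'][0])
for n,p in dict(cap=(596,70,147),hub=(545.8,68.6,98),org=(544,212,62)).items(): print(n,proj(i,p).round(0))
np.save("w1.npy",i,allow_pickle=True)
cv2.imwrite("pics/w1.png",im)
E
```

```text
[560.54719773 116.11984634 228.47438761] [2.78195502 1.57045164 2.79954876] 0.017593732999871214
cap [[269. 245.]]
hub [[274. 180.]]
org [[403. 174.]]
```

View pics/w1.png

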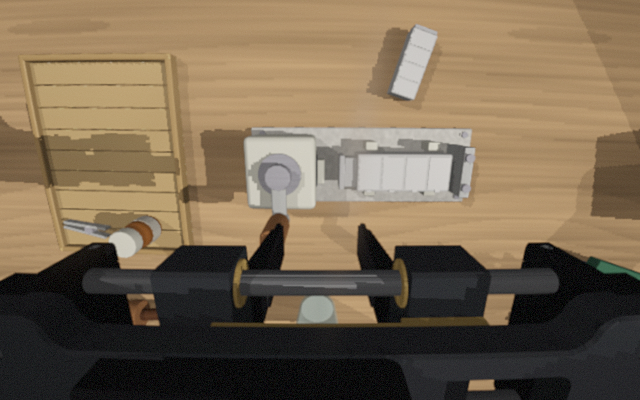

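The wrist view shows the hub at (278,177), the sleeve at about (275,232) and the organizer at (404,173), within a few px of the predictions. I'll descend over the sleeve.

{"api": "carry_out", "payload": {"grip": [0, 0, 0, 0, 0], "linear": [[0, -0.047, 0.035], [0, -0.046, 0.035], [0, 0, 0], [0.06, 0, 0], [0.06, 0, 0]], "turn": [0, 0, 0, 0, 0]}}

```text
t: 2.15
eef_pos: [595.3, 72.5, 168.3]
tcp_rot: [0.163, 1.57, 0.18]
ft_force: [0.7, 0.0, -0.7]
opening: 0.502
```

{"api": "carry_out", "payload": {"grip": [0, 0, 0, 0, 0], "linear": [[0.04, 0, 0], [0.04, 0, 0], [0.02, 0, 0], [0.01, 0, 0], [0, 0, 0]], "turn": [0, 0, 0, 0, 0]}}

```text
t: 2.65
eef_pos: [595.4, 72.5, 113.6]
tcp_rot: [2.877, 1.57, 2.895]
ft_force: [-0.6, -0.7, 0.1]
opening: 0.503
```

```bash
python3 - <<'E'
from h import *
s=env.state();print(s['eef_pos'],s['ft_force'])
i=cams.camera_info("top");im=cams.read_camera("top");w=cams.read_camera("wrist")
s=cams.read_camera("scene")
a=cv2.resize(w[150:350,200:440],None,fx=2,fy=2);b=cv2.resize(s[120:240,260:404],None,fx=10/3,fy=10/3)
cv2.imwrite("pics/w2.png",cv2.resize(np.hstack([a[:400,:400],b[:400,:400]]),(800,400)))
E
```

```text
[595.36474411  72.45291076 113.55221944] [-0.55186438 -0.72448329  0.13535153]
```

View pics/w2.png

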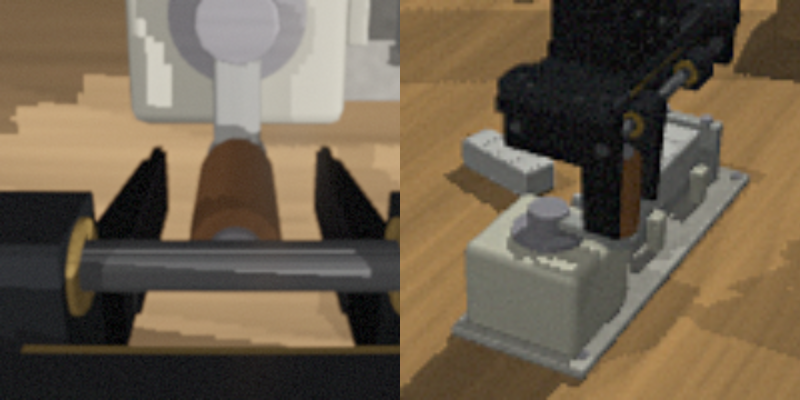

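The sleeve stands between the fingers, at (236,190) against a jaw centre of about (243). I'll shift 2 mm and close.

{"api": "carry_out", "payload": {"grip": [0, 1, 1, 1, 1], "linear": [[0, -0.004, 0], [0, 0, 0], [0, 0, 0], [0, 0, 0], [0, 0, 0]], "turn": [0, 0, 0, 0, 0]}}

```text
t: 3.3
eef_pos: [595.6, 70.2, 113.7]
tcp_rot: [0.944, 1.571, 0.962]
ft_force: [-0.1, 0.7, 0.8]
opening: 0.248
```

{"api": "carry_out", "payload": {"grip": [1, 1], "linear": [[0, 0, 0], [0, 0, 0]], "turn": [0, 0]}}

```text
t: 3.5
eef_pos: [595.6, 70.3, 113.7]
tcp_rot: [0.968, 1.571, 0.985]
ft_force: [-1.5, 1.1, 1.3]
opening: 0.249
```

```bash
cat > rows.py <<'E'
import numpy as np,sys
def rows(a,b,n):
    p=np.linspace(a,b,n+1);q=np.round(np.c_[0*p,-.1*np.sin(p),.1*np.cos(p)],4)
    return np.round(np.diff(q,axis=0),4).tolist()
if __name__=="__main__":
    for a in np.arange(0,4.6,1): print(a,rows(a,a+1,5))
E
python3 rows.py
```

```text
0.0 [[0.0, -0.0199, -0.002], [0.0, -0.019, -0.0059], [0.0, -0.0176, -0.0096], [0.0, -0.0152, -0.0128], [0.0, -0.0124, -0.0157]]
1.0 [[0.0, -0.0091, -0.0178], [0.0, -0.0053, -0.0192], [0.0, -0.0015, -0.0199], [0.0, 0.0026, -0.0198], [0.0, 0.0065, -0.0189]]
2.0 [[0.0, 0.0101, -0.0173], [0.0, 0.0133, -0.0148], [0.0, 0.0159, -0.012], [0.0, 0.0181, -0.0085], [0.0, 0.0194, -0.0048]]
3.0 [[0.0, 0.0199, -0.0008], [0.0, 0.0198, 0.0031], [0.0, 0.0187, 0.007], [0.0, 0.0169, 0.0106], [0.0, 0.0145, 0.0137]]
4.0 [[0.0, 0.0115, 0.0164], [0.0, 0.008, 0.0183], [0.0, 0.0042, 0.0195], [0.0, 0.0002, 0.0199], [0.0, -0.0037, 0.0197]]
```

{"api": "carry_out", "payload": {"grip": [1, 1, 1, 1, 1], "linear": [[0, -0.0199, -0.002], [0, -0.019, -0.0059], [0, -0.0176, -0.0096], [0, -0.0152, -0.0128], [0, -0.0124, -0.0157]], "turn": [0, 0, 0, 0, 0]}}

```text
t: 4.0
eef_pos: [572.0, 27.3, 113.5]
tcp_rot: [2.495, 1.569, 2.512]
ft_force: [-4.3, 11.3, 2.9]
opening: 0.248
```

{"api": "carry_out", "payload": {"grip": [1, 1], "linear": [[0, 0, 0], [0, 0, 0]], "turn": [0, 0]}}

```text
t: 4.2
eef_pos: [572.1, 27.5, 113.6]
tcp_rot: [2.585, 1.569, 2.602]
ft_force: [-4.4, 6.9, 3.0]
opening: 0.251
```

{"api": "carry_out", "payload": {"grip": [1, 1, 1, 1, 1], "linear": [[0, 0.0017, -0.0011], [0, 0, 0], [0, -0.0091, -0.0178], [0, -0.0053, -0.0192], [0, 0, 0]], "turn": [0, 0, 0, 0, 0]}}

```text
t: 4.7
eef_pos: [552.9, 20.5, 113.7]
tcp_rot: [2.971, 1.57, 2.988]
ft_force: [-0.3, 3.0, -1.6]
opening: 0.245
```

{"api": "carry_out", "payload": {"grip": [1, 1, 1, 1, 1], "linear": [[0, -0.0015, -0.0199], [0, 0.0026, -0.0198], [0, 0.0065, -0.0189], [0, 0.0101, -0.0173], [0, 0.0133, -0.0148]], "turn": [0, 0, 0, 0, 0]}}

```text
t: 5.2
eef_pos: [508.9, 35.8, 113.7]
tcp_rot: [-0.005, 1.568, 0.012]
ft_force: [10.3, 5.4, -6.6]
opening: 0.25
```

The forces fit closing having nudged the sleeve about 1.8 mm in the winding direction, which shifts the circle's centre by +1.8 mm in press x. I'll correct for that and carry on.

{"api": "carry_out", "payload": {"grip": [1, 1, 1, 1, 1], "linear": [[0, 0.002, 0.0015], [0, 0.0159, -0.012], [0, 0.0181, -0.0085], [0, 0.0194, -0.0048], [0, 0.0199, -0.0008]], "turn": [0, 0, 0, 0, 0]}}

```text
t: 5.7
eef_pos: [495.6, 73.7, 113.7]
tcp_rot: [-0.664, 1.571, -0.646]
ft_force: [4.4, -3.0, -1.8]
opening: 0.244
```

{"api": "carry_out", "payload": {"grip": [1, 1, 1, 1, 1], "linear": [[0, 0.0198, 0.0041], [0, 0.0187, 0.007], [0, 0.0169, 0.0106], [0, 0.0145, 0.0137], [0, 0.0115, 0.0164]], "turn": [0, 0, 0, 0, 0]}}

```text
t: 6.2
eef_pos: [521.8, 114.5, 113.6]
tcp_rot: [-1.317, 1.57, -1.298]
ft_force: [3.0, -17.5, -0.5]
opening: 0.246
```

{"api": "carry_out", "payload": {"grip": [1, 1], "linear": [[0, -0.0017, 0.001], [0, 0, 0]], "turn": [0, 0]}}

```text
t: 6.4
eef_pos: [521.4, 113.9, 113.6]
tcp_rot: [3.133, 1.57, -3.132]
ft_force: [-2.4, -3.1, 5.4]
opening: 0.249
```

```bash
python3 -c "
from rows import rows
print(rows(4.2,4.95,5))
for k in range(8): a=4.95+.25*k;print(round(a,2),rows(a,a+.25,5))"
```

```text
[[0.0, 0.0063, 0.0135], [0.0, 0.0043, 0.0144], [0.0, 0.002, 0.0149], [0.0, -0.0002, 0.0149], [0.0, -0.0024, 0.0148]]
4.95 [[0.0, -0.0013, 0.0049], [0.0, -0.0015, 0.0047], [0.0, -0.0018, 0.0047], [0.0, -0.002, 0.0046], [0.0, -0.0023, 0.0045]]
5.2 [[0.0, -0.0024, 0.0043], [0.0, -0.0027, 0.0042], [0.0, -0.0028, 0.0041], [0.0, -0.0031, 0.004], [0.0, -0.0033, 0.0038]]
5.45 [[0.0, -0.0034, 0.0036], [0.0, -0.0037, 0.0034], [0.0, -0.0038, 0.0033], [0.0, -0.0039, 0.003], [0.0, -0.0041, 0.0029]]
5.7 [[0.0, -0.0043, 0.0026], [0.0, -0.0043, 0.0025], [0.0, -0.0045, 0.0022], [0.0, -0.0046, 0.0019], [0.0, -0.0047, 0.0018]]
5.95 [[0.0, -0.0048, 0.0015], [0.0, -0.0048, 0.0013], [0.0, -0.0049, 0.001], [0.0, -0.0049, 0.0008], [0.0, -0.005, 0.0006]]
6.2 [[0.0, -0.005, 0.0002], [0.0, -0.005, 0.0001], [0.0, -0.005, -0.0002], [0.0, -0.005, -0.0005], [0.0, -0.0049, -0.0007]]
6.45 [[0.0, -0.0049, -0.0009], [0.0, -0.0049, -0.0012], [0.0, -0.0048, -0.0015], [0.0, -0.0047, -0.0017], [0.0, -0.0046, -0.0019]]
6.7 [[0.0, -0.0045, -0.0021], [0.0, -0.0044, -0.0024], [0.0, -0.0043, -0.0025], [0.0, -0.0041, -0.0028], [0.0, -0.004, -0.003]]
```

{"api": "carry_out", "payload": {"grip": [1, 1, 1, 1, 1], "linear": [[0, 0.0063, 0.0135], [0, 0.0043, 0.0144], [0, 0.002, 0.0149], [0, -0.0002, 0.0149], [0, -0.0024, 0.0148]], "turn": [0, 0, 0, 0, 0]}}

```text
t: 6.9
eef_pos: [556.7, 119.1, 113.5]
tcp_rot: [-2.937, 1.567, -2.918]
ft_force: [-6.6, -7.8, 6.3]
opening: 0.246
```

```bash
python3 - <<'E'
from h import *
i=cams.camera_info("top")
for z in(50,58,76): 
    x=cast(i,np.array([[84,215]])/5+[179.6,184.6],z)[0,1]-168.6;print(z,x,(x-66)/8+.125)
from rows import rows
print(rows(4.95,5.2,5))
for k in range(14): a=5.2+.12*k;print(round(a,2),rows(a,a+.12,3))
E
```

```text
50 116.01202474748348 6.376503093435435
58 113.01619280662445 6.002024100828056
76 106.27557093969168 5.1594463674614595
[[0.0, -0.0013, 0.0049], [0.0, -0.0015, 0.0047], [0.0, -0.0018, 0.0047], [0.0, -0.002, 0.0046], [0.0, -0.0023, 0.0045]]
5.2 [[0.0, -0.0019, 0.0034], [0.0, -0.0021, 0.0035], [0.0, -0.0022, 0.0033]]
5.32 [[0.0, -0.0023, 0.0032], [0.0, -0.0025, 0.0032], [0.0, -0.0026, 0.003]]
5.44 [[0.0, -0.0027, 0.0029], [0.0, -0.0029, 0.0029], [0.0, -0.0029, 0.0027]]
5.56 [[0.0, -0.0031, 0.0026], [0.0, -0.0031, 0.0024], [0.0, -0.0033, 0.0024]]
5.68 [[0.0, -0.0033, 0.0022], [0.0, -0.0034, 0.002], [0.0, -0.0035, 0.002]]
5.8 [[0.0, -0.0036, 0.0017], [0.0, -0.0037, 0.0017], [0.0, -0.0037, 0.0015]]
5.92 [[0.0, -0.0037, 0.0013], [0.0, -0.0039, 0.0012], [0.0, -0.0038, 0.0011]]
6.04 [[0.0, -0.0039, 0.0008], [0.0, -0.004, 0.0008], [0.0, -0.0039, 0.0005]]
6.16 [[0.0, -0.004, 0.0005], [0.0, -0.004, 0.0002], [0.0, -0.004, 0.0001]]
6.28 [[0.0, -0.004, -0.0001], [0.0, -0.004, -0.0002], [0.0, -0.004, -0.0004]]
6.4 [[0.0, -0.0039, -0.0005], [0.0, -0.004, -0.0007], [0.0, -0.0039, -0.0009]]
6.52 [[0.0, -0.0038, -0.001], [0.0, -0.0039, -0.0012], [0.0, -0.0037, -0.0013]]
6.64 [[0.0, -0.0037, -0.0015], [0.0, -0.0037, -0.0016], [0.0, -0.0036, -0.0018]]
6.76 [[0.0, -0.0035, -0.0019], [0.0, -0.0034, -0.002], [0.0, -0.0034, -0.0022]]
```

{"api": "carry_out", "payload": {"grip": [1, 1, 1, 1, 1], "linear": [[0, -0.0027, 0.0046], [0, -0.0015, 0.0047], [0, -0.0018, 0.0047], [0, -0.002, 0.0046], [0, 0, 0]], "turn": [0, 0, 0, 0, 0]}}

```text
t: 7.4
eef_pos: [566.2, 115.8, 113.6]
tcp_rot: [3.044, 1.568, 3.062]
ft_force: [-6.4, -0.9, 5.9]
opening: 0.248
```

{"api": "carry_out", "payload": {"grip": [1, 1, 1, 1], "linear": [[0, -0.0023, 0.0045], [0, -0.0019, 0.0034], [0, -0.0021, 0.0035], [0, 0, 0]], "turn": [0, 0, 0, 0]}}

```text
t: 7.8
eef_pos: [571.9, 112.8, 113.5]
tcp_rot: [3.029, 1.568, 3.047]
ft_force: [-5.6, -1.1, 6.7]
opening: 0.249
```

{"api": "carry_out", "payload": {"grip": [1, 1, 1, 1], "linear": [[0, -0.0022, 0.0033], [0, -0.0023, 0.0032], [0, -0.0025, 0.0032], [0, 0, 0]], "turn": [0, 0, 0, 0]}}

```text
t: 8.2
eef_pos: [576.7, 109.4, 113.5]
tcp_rot: [3.011, 1.568, 3.029]
ft_force: [-6.1, -0.2, 6.2]
opening: 0.244
```

{"api": "carry_out", "payload": {"grip": [1, 1, 1, 1], "linear": [[0, -0.0026, 0.003], [0, -0.0027, 0.0029], [0, -0.0029, 0.0029], [0, 0, 0]], "turn": [0, 0, 0, 0]}}

```text
t: 8.6
eef_pos: [581.1, 105.5, 113.5]
tcp_rot: [2.972, 1.568, 2.99]
ft_force: [-7.4, 1.2, 7.0]
opening: 0.247
```

{"api": "carry_out", "payload": {"grip": [1, 1, 1], "linear": [[0, -0.0029, 0.0027], [0, -0.0015, 0.0013], [0, 0, 0]], "turn": [0, 0, 0]}}

```text
t: 8.9
eef_pos: [583.1, 103.4, 113.5]
tcp_rot: [2.955, 1.568, 2.972]
ft_force: [-7.1, 0.2, 6.2]
opening: 0.248
```

```bash
cat > f.py <<'E'
from h import *
import sys
a=[]
for k in range(int(sys.argv[2])):
    cams.read_camera("top");a.append(env.state()['ft_force'])
a=np.array(a);p=float(sys.argv[1]);th=.0175
R=lambda v:np.array([np.cos(th)*v[1]-np.sin(th)*v[0],np.sin(th)*v[1]+np.cos(th)*v[0]])
t=R((-np.cos(p),-np.sin(p)));r=R((-np.sin(p),np.cos(p)))
print("resist",-a[:,:2]@t,"mean",(-a[:,:2]@t).mean().round(2),"radial",(a[:,:2]@r).mean().round(2),env.state()['eef_pos'].round(1))
E
python3 f.py 5.58 5
```

```text
resist [5.5046974  5.28675988 5.18828412 4.79208944 4.69860612] mean 5.09 radial -4.59 [583.  103.5 113.5]
```

{"api": "carry_out", "payload": {"grip": [1, 1, 1, 1], "linear": [[0, -0.0031, 0.0025], [0, -0.0033, 0.0024], [0, -0.0033, 0.0022], [0, 0, 0]], "turn": [0, 0, 0, 0]}}

```text
t: 9.55
eef_pos: [586.8, 98.7, 113.5]
tcp_rot: [2.9, 1.568, 2.918]
ft_force: [-6.8, 0.2, 5.9]
opening: 0.246
```

```bash
python3 f.py 5.70 4
```

```text
resist [4.92335841 4.71468876 5.13622252 4.58597255] mean 4.84 radial -4.64 [586.7  98.8 113.5]
```

{"api": "carry_out", "payload": {"grip": [1, 1, 1, 1], "linear": [[0, -0.0034, 0.002], [0, -0.0035, 0.0019], [0, -0.0036, 0.0017], [0, 0, 0]], "turn": [0, 0, 0, 0]}}

```text
t: 10.15
eef_pos: [589.8, 93.6, 113.6]
tcp_rot: [2.773, 1.568, 2.791]
ft_force: [-5.5, 2.7, 6.4]
opening: 0.248
```

```bash
python3 f.py 5.82 4
```

```text
resist [5.60816239 4.42378557 5.67833293 4.95397278] mean 5.17 radial -3.91 [589.8  93.7 113.5]
```

{"api": "carry_out", "payload": {"grip": [1, 1, 1, 1], "linear": [[0, -0.0037, 0.0017], [0, -0.0037, 0.0015], [0, -0.0037, 0.0013], [0, 0, 0]], "turn": [0, 0, 0, 0]}}

```text
t: 10.75
eef_pos: [592.3, 88.2, 113.5]
tcp_rot: [2.675, 1.568, 2.692]
ft_force: [-4.7, 2.7, 5.5]
opening: 0.245
```

```bash
python3 f.py 5.94 4
```

```text
resist [5.30458559 3.85598242 5.44990466 5.25176362] mean 4.97 radial -4.1 [592.2  88.4 113.6]
```

{"api": "carry_out", "payload": {"grip": [1, 1, 1, 1], "linear": [[0, -0.0039, 0.0012], [0, -0.0038, 0.0011], [0, -0.0039, 0.0008], [0, 0, 0]], "turn": [0, 0, 0, 0]}}

```text
t: 11.35
eef_pos: [594.1, 82.6, 113.6]
tcp_rot: [2.491, 1.568, 2.509]
ft_force: [-4.2, 5.0, 4.7]
opening: 0.249
```

```bash
python3 f.py 6.06 4
```

```text
resist [5.31390348 5.96610897 5.58781523 6.23147017] mean 5.77 radial -3.1 [594.1  82.8 113.6]
```

{"api": "carry_out", "payload": {"grip": [1, 1, 1], "linear": [[0, -0.004, 0.0008], [0, -0.002, 0.0004], [0, 0, 0]], "turn": [0, 0, 0]}}

```text
t: 11.85
eef_pos: [594.7, 79.9, 113.6]
tcp_rot: [2.414, 1.568, 2.431]
ft_force: [-3.7, 5.9, 5.3]
opening: 0.252
```

```bash
python3 f.py 6.12 4
```

```text
resist [6.88479656 6.83840202 7.20548957 6.85056813] mean 6.94 radial -3.24 [594.7  80.  113.6]
```

The resistance has jumped about 2 N with a slope of about 0.4 N/mm, which fits the drawer being home. I'll take a quick look before unwinding and print the unwind rows.

```bash
python3 - <<'E'
from h import *
from rows import rows
w=cams.read_camera("wrist");t=cams.read_camera("top")
a=cv2.resize(w[80:280,240:560],None,fx=2.5,fy=2.5,interpolation=cv2.INTER_CUBIC)
cv2.imwrite("pics/home.png",a[:500])
cv2.imwrite("pics/t_home.png",t)
print(rows(6.12,5.87,5))
for a,b in((5.87,4.87),(4.87,3.87),(3.87,2.87),(2.87,1.87),(1.87,.87),(.87,.12)): print(a,rows(a,b,5))
E
```

```text
[[0.0, 0.005, -0.001], [0.0, 0.0048, -0.0011], [0.0, 0.0048, -0.0015], [0.0, 0.0047, -0.0016], [0.0, 0.0047, -0.0019]]
5.87 [[0.0, 0.0173, -0.0098], [0.0, 0.0151, -0.0131], [0.0, 0.0123, -0.0158], [0.0, 0.0088, -0.0179], [0.0, 0.0051, -0.0193]]
4.87 [[0.0, 0.0011, -0.0199], [0.0, -0.0028, -0.0198], [0.0, -0.0067, -0.0188], [0.0, -0.0103, -0.0171], [0.0, -0.0135, -0.0147]]
3.87 [[0.0, -0.0162, -0.0118], [0.0, -0.0181, -0.0083], [0.0, -0.0195, -0.0045], [0.0, -0.02, -0.0005], [0.0, -0.0196, 0.0034]]
2.87 [[0.0, -0.0186, 0.0072], [0.0, -0.0168, 0.0108], [0.0, -0.0143, 0.0139], [0.0, -0.0113, 0.0165], [0.0, -0.0078, 0.0184]]
1.87 [[0.0, -0.0039, 0.0196], [0.0, 0.0, 0.02], [0.0, 0.004, 0.0195], [0.0, 0.0078, 0.0184], [0.0, 0.0113, 0.0165]]
0.87 [[0.0, 0.0105, 0.0107], [0.0, 0.0119, 0.009], [0.0, 0.0132, 0.0071], [0.0, 0.0141, 0.0051], [0.0, 0.0147, 0.0029]]
```

View pics/home.png

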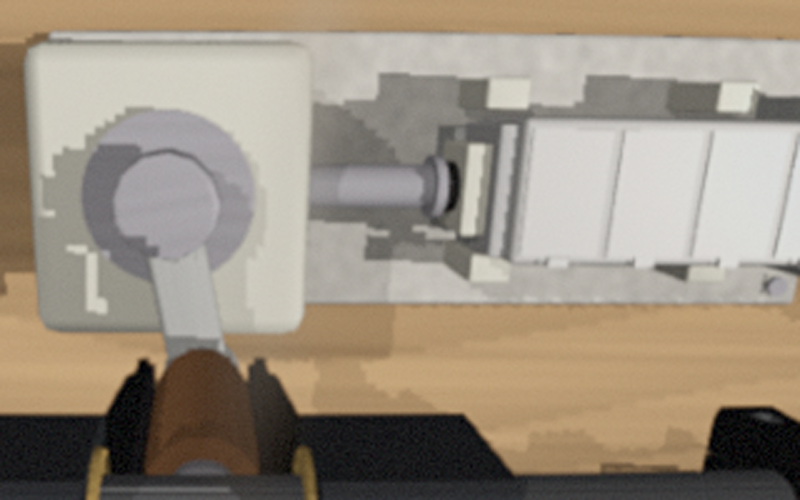

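The panel sits flush against the shell at (508–525, 190) with the pusher pad on it, so the drawer is home. Winding back now, reversing the earlier centre corrections.

{"api": "carry_out", "payload": {"grip": [1, 1, 1, 1, 1], "linear": [[0, 0.005, -0.001], [0, 0.0048, -0.0011], [0, 0.0048, -0.0015], [0, 0.0047, -0.0016], [0, 0.0047, -0.0019]], "turn": [0, 0, 0, 0, 0]}}

```text
t: 12.65
eef_pos: [591.1, 90.9, 113.6]
tcp_rot: [2.945, 1.57, 2.963]
ft_force: [-4.3, -0.4, 4.5]
opening: 0.247
```

{"api": "carry_out", "payload": {"grip": [1, 1, 1, 1, 1], "linear": [[0, 0.0173, -0.0098], [0, 0.0151, -0.0131], [0, 0.0123, -0.0158], [0, 0.0088, -0.0179], [0, 0.0051, -0.0193]], "turn": [0, 0, 0, 0, 0]}}

```text
t: 13.15
eef_pos: [552.5, 119.6, 113.7]
tcp_rot: [0.519, 1.57, 0.537]
ft_force: [0.2, -1.7, 1.5]
opening: 0.249
```

{"api": "carry_out", "payload": {"grip": [1, 1, 1, 1, 1], "linear": [[0, 0.0011, -0.0199], [0, -0.0028, -0.0198], [0, -0.0067, -0.0188], [0, -0.0103, -0.0171], [0, -0.0135, -0.0147]], "turn": [0, 0, 0, 0, 0]}}

```text
t: 13.65
eef_pos: [506.9, 101.8, 113.6]
tcp_rot: [3.005, 1.57, 3.023]
ft_force: [-1.7, 0.2, 3.4]
opening: 0.251
```

{"api": "carry_out", "payload": {"grip": [1, 1, 1, 1, 1], "linear": [[0, -0.0162, -0.0118], [0, -0.0181, -0.0083], [0, -0.0185, -0.0045], [0, -0.02, -0.0005], [0, -0.0196, 0.0034]], "turn": [0, 0, 0, 0, 0]}}

```text
t: 14.15
eef_pos: [498.0, 54.5, 113.6]
tcp_rot: [-2.717, 1.57, -2.699]
ft_force: [-1.8, -1.0, 2.4]
opening: 0.251
```

{"api": "carry_out", "payload": {"grip": [1, 1, 1, 1, 1], "linear": [[0, -0.0186, 0.0072], [0, -0.0168, 0.0108], [0, -0.0143, 0.0139], [0, -0.0103, 0.0165], [0, -0.0078, 0.0184]], "turn": [0, 0, 0, 0, 0]}}

```text
t: 14.65
eef_pos: [533.4, 21.5, 113.7]
tcp_rot: [-0.4, 1.57, -0.382]
ft_force: [0.8, 2.3, 1.7]
opening: 0.248
```

{"api": "carry_out", "payload": {"grip": [1, 1, 1, 1, 1], "linear": [[0, -0.0039, 0.0196], [0, 0, 0.02], [0, 0.004, 0.0195], [0, 0.0078, 0.0184], [0, 0.0113, 0.0165]], "turn": [0, 0, 0, 0, 0]}}

```text
t: 15.15
eef_pos: [579.8, 33.5, 113.6]
tcp_rot: [1.631, 1.57, 1.649]
ft_force: [-2.8, 2.6, 4.0]
opening: 0.244
```

{"api": "carry_out", "payload": {"grip": [1, 1, 1, 1, 1], "linear": [[0, 0.0105, 0.0107], [0, 0.0119, 0.009], [0, 0.0132, 0.0071], [0, 0.0141, 0.0051], [0, 0.0147, 0.0029]], "turn": [0, 0, 0, 0, 0]}}

```text
t: 15.65
eef_pos: [595.5, 66.0, 113.6]
tcp_rot: [3.074, 1.57, 3.092]
ft_force: [-4.8, 0.5, 4.7]
opening: 0.248
```

{"api": "carry_out", "payload": {"grip": [1, 1, 1], "linear": [[0, 0.005, 0.0005], [0, 0.003, 0], [0, 0, 0]], "turn": [0, 0, 0]}}

```text
t: 15.95
eef_pos: [595.7, 69.5, 113.5]
tcp_rot: [3.059, 1.57, 3.077]
ft_force: [-5.3, 0.4, 4.4]
opening: 0.246
```

{"api": "carry_out", "payload": {"grip": [1, 1, 1], "linear": [[0, 0.003, 0], [0, 0, 0], [0, 0, 0]], "turn": [0, 0, 0]}}

```text
t: 16.25
eef_pos: [595.7, 70.7, 113.6]
tcp_rot: [3.021, 1.57, 3.038]
ft_force: [-5.4, 1.1, 3.5]
opening: 0.246
```

{"api": "carry_out", "payload": {"grip": [1, 1, 1], "linear": [[0, 0.002, 0], [0, 0, 0], [0, 0, 0]], "turn": [0, 0, 0]}}

```text
t: 16.55
eef_pos: [595.7, 71.1, 113.6]
tcp_rot: [-2.429, 1.57, -2.411]
ft_force: [-5.4, -3.3, 4.5]
opening: 0.247
```

The sleeve is back on its stop: Fy reversed to −3.3 N with no further travel. Releasing and rising.

{"api": "carry_out", "payload": {"grip": [0, 0, 0, -0.2, -0.2], "linear": [[0, 0, 0], [0, 0, 0], [0, 0, 0], [-0.02, 0, 0], [-0.06, 0, 0]], "turn": [0, 0, 0, 0, 0]}}

```text
t: 17.05
eef_pos: [595.1, 71.7, 152.4]
tcp_rot: [3.102, 1.567, 3.12]
ft_force: [0.1, -0.8, -0.1]
opening: 0.581
```

{"api": "carry_out", "payload": {"grip": [-0.6, -0.6, -0.6, -0.6, -0.6], "linear": [[-0.09, 0, 0], [-0.02, 0.09, 0], [0, 0.09, 0], [0, 0.09, 0], [0, 0.04, 0]], "turn": [0, 0, 0, 0, 0]}}

```text
t: 17.55
eef_pos: [592.9, 230.0, 209.6]
tcp_rot: [0.57, 1.569, 0.59]
ft_force: [0.2, -0.5, -0.7]
opening: 0.798
```

{"api": "carry_out", "payload": {"grip": [-0.6, -0.6, -0.6, -0.6, -0.6], "linear": [[0, 0, -0.05], [0, 0, -0.05], [0, 0, 0], [0, 0, 0], [0, 0, 0]], "turn": [0, 0, 0.047, 0.047, 0.047]}}

```text
t: 18.05
eef_pos: [543.3, 226.0, 209.6]
tcp_rot: [0.771, 1.57, 0.34]
ft_force: [-0.4, -0.3, -0.0]
opening: 0.803
```

{"api": "carry_out", "payload": {"grip": [-0.6, -0.6, -0.6, -0.6, -0.6], "linear": [[0, 0, 0], [0, 0, 0], [0, 0, 0], [0, 0, 0], [0, 0, 0]], "turn": [0.047, 0.047, 0.047, 0.047, 0.047]}}

```text
t: 18.55
eef_pos: [543.4, 226.0, 209.4]
tcp_rot: [1.526, 1.57, 0.356]
ft_force: [0.5, 0.7, -0.1]
opening: 0.799
```

{"api": "carry_out", "payload": {"grip": [-0.6, -0.6, -0.6, -0.6], "linear": [[0, 0, 0], [0, 0, 0], [0, 0, 0], [0, 0, 0]], "turn": [0.047, 0.047, 0.03, 0]}}

```text
t: 18.95
eef_pos: [543.4, 226.0, 209.3]
tcp_rot: [1.927, 1.57, 0.372]
ft_force: [-0.3, -0.5, 0.1]
opening: 0.798
```

```bash
python3 - <<'E'
from h import *
s=env.state();print(s['t'],s['eef_pos'],s['joints'].round(2),np.degrees((s['tcp_rot'][2]-s['tcp_rot'][0]+np.pi)%(2*np.pi)-np.pi))
t=cams.read_camera("top");i=cams.camera_info("wrist");w=cams.read_camera("wrist")
for n,p in dict(org=(543,227,62),a=(565,282,62),b=(521,172,62)).items(): print(n,proj(i,p).round(0))
cv2.imwrite("pics/t3.png",t);cv2.imwrite("pics/w3.png",w)
a=cv2.resize(t[185:285,180:340],None,fx=5,fy=5,interpolation=cv2.INTER_CUBIC)[:300]
cv2.imwrite("pics/v3.png",np.vstack([a,cv2.resize(w,(800,500))[:300]]))
E
```

```text
18.95 [543.39219771 225.95950923 209.34152012] [0.28 0.46 1.67 0.   1.01 0.27] -89.05058991476065
org [[320. 190.]]
a [[342. 139.]]
b [[300. 236.]]
```

View pics/v3.png

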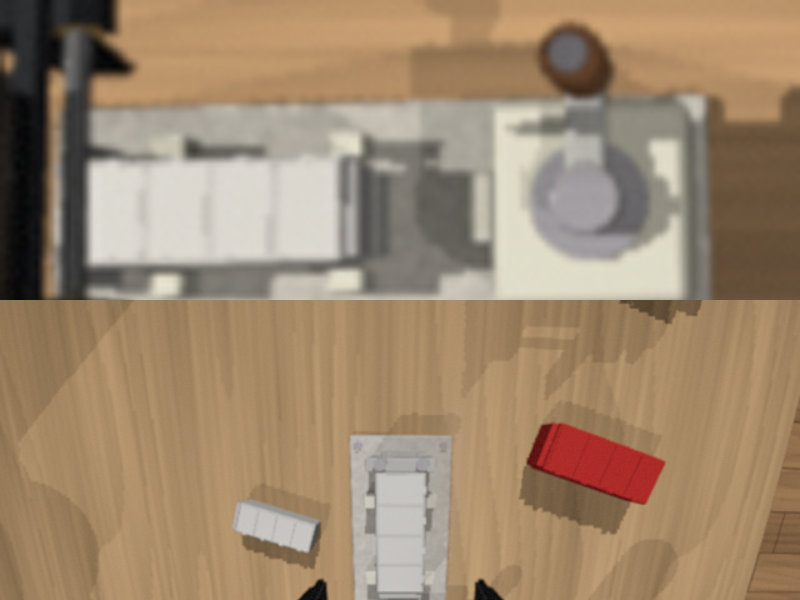

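The crank is at rest with the cap at (568,52), and the drawer is flush with the shell. The organizer is centred at y≈226 and between the jaws (wrist column 400 of 800). Descending to grasp.

{"api": "carry_out", "payload": {"grip": [-0.6, -0.6, -0.6, -0.6, -0.6], "linear": [[0.09, 0, 0], [0.09, 0, 0], [0.07, 0, 0], [0.05, 0, 0], [0.034, 0, 0]], "turn": [0, 0, 0, 0, 0]}}

```text
t: 19.55
eef_pos: [542.8, 225.7, 39.8]
tcp_rot: [-1.354, 1.569, -2.904]
ft_force: [-1.1, -1.0, 0.5]
opening: 0.801
```

{"api": "carry_out", "payload": {"grip": [0, 1, 1, 1, 1], "linear": [[0, 0, 0], [0, 0, 0], [0, 0, 0], [0, 0, 0], [0, 0, 0]], "turn": [0, 0, 0, 0, 0]}}

```text
t: 20.05
eef_pos: [543.6, 226.0, 42.6]
tcp_rot: [1.88, 1.569, 0.327]
ft_force: [-2.3, -0.3, 4.9]
opening: 0.462
```

{"api": "carry_out", "payload": {"grip": [1, 1, 1, 1, 1], "linear": [[0, 0, 0], [0, 0, 0], [-0.006, 0, 0], [-0.02, 0, 0], [-0.04, 0, 0]], "turn": [0, 0, 0, 0, 0]}}

```text
t: 20.55
eef_pos: [542.6, 225.7, 74.4]
tcp_rot: [-1.346, 1.568, -2.899]
ft_force: [0.1, 0.1, -1.3]
opening: 0.461
```

Gripped at 43.8 mm opening and lifted. Raising further and carrying it to the tray.

{"api": "carry_out", "payload": {"grip": [1, 1, 1, 1, 1], "linear": [[-0.08, 0, 0], [-0.08, 0, 0], [-0.08, 0, 0], [0, -0.01, 0.05], [0, -0.01, 0.08]], "turn": [0, 0, 0, 0, 0]}}

```text
t: 21.05
eef_pos: [534.4, 161.3, 196.5]
tcp_rot: [1.804, 1.568, 0.254]
ft_force: [0.1, 0.0, -1.8]
opening: 0.462
```

{"api": "carry_out", "payload": {"grip": [1, 1, 1, 1, 1], "linear": [[0, -0.01, 0.08], [0, -0.01, 0.08], [0, -0.01, 0.08], [0, -0.01, 0.08], [0, -0.01, 0.08]], "turn": [0, 0, 0, 0, 0]}}

```text
t: 21.55
eef_pos: [512.4, -41.2, 195.3]
tcp_rot: [1.548, 1.57, -0.005]
ft_force: [0.4, -0.4, -1.4]
opening: 0.461
```

{"api": "carry_out", "payload": {"grip": [1, 1, 1, 1, 1], "linear": [[0, -0.01, 0.08], [0, -0.01, 0.08], [0, -0.01, 0.07], [0, 0, 0.026], [0, 0, 0]], "turn": [0, 0, 0, 0, 0]}}

```text
t: 22.05
eef_pos: [500.2, -169.2, 195.0]
tcp_rot: [1.334, 1.57, -0.221]
ft_force: [0.6, 0.3, -2.5]
opening: 0.46
```

```bash
python3 - <<'E'
from h import *
s=env.state();print(s['t'],s['eef_pos'],s['ft_force'],s['opening'])
t=cams.read_camera("top");w=cams.read_camera("scene")
cv2.imwrite("pics/v4.png",np.vstack([cv2.resize(t[150:310,180:500],(640,320)),cv2.resize(w[100:380,120:420],(300,280),)[:, :].copy() if 0 else cv2.resize(w[150:350,100:420],None,fx=2,fy=1.4)])[:600])
E
```

```text
22.05 [ 500.15509163 -169.21528613  194.95985947] [ 0.58456788  0.32361906 -2.54709335] 0.45972280632303075
```

View pics/v4.png

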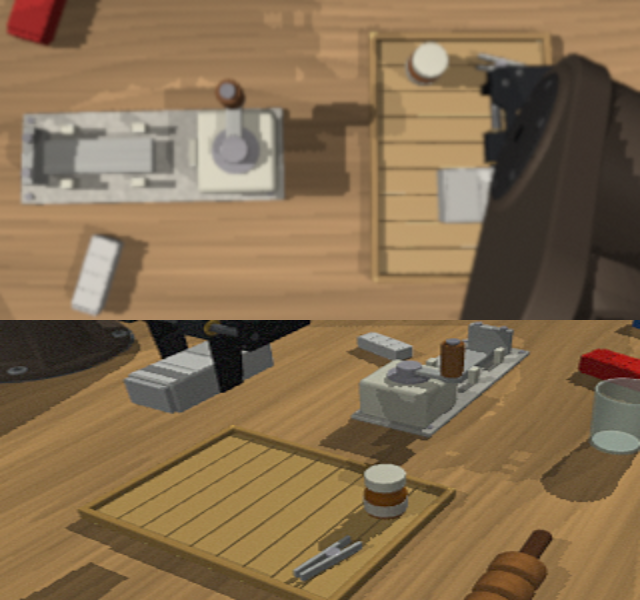

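The organizer is held level, lids up and drawer shut, above the free part of the tray. Lowering.

{"api": "carry_out", "payload": {"grip": [1, 1, 1, 1, 1], "linear": [[0.09, 0, 0], [0.09, 0, 0], [0.08, 0, 0], [0.04, 0, 0], [0.02, 0, 0]], "turn": [0, 0, 0, 0, 0]}}

```text
t: 22.65
eef_pos: [499.9, -166.2, 32.9]
tcp_rot: [-2.093, 1.568, 2.638]
ft_force: [-0.5, 0.1, -1.1]
opening: 0.46
```

{"api": "carry_out", "payload": {"grip": [1, 1, 1, 1], "linear": [[0.006, 0, 0], [0.004, 0, 0], [0.002, 0, 0], [0, 0, 0]], "turn": [0, 0, 0, 0]}}

```text
t: 23.05
eef_pos: [500.7, -168.0, 29.5]
tcp_rot: [1.175, 1.569, -0.378]
ft_force: [0.4, 0.7, -1.5]
opening: 0.465
```

{"api": "carry_out", "payload": {"grip": [1, 1, 1, 1], "linear": [[0.003, 0, 0], [0.002, 0, 0], [0, 0, 0], [0, 0, 0]], "turn": [0, 0, 0, 0]}}

```text
t: 23.45
eef_pos: [500.4, -168.1, 26.6]
tcp_rot: [1.254, 1.57, -0.299]
ft_force: [-1.6, -0.3, 4.8]
opening: 0.463
```

{"api": "carry_out", "payload": {"grip": [1, 1, 1], "linear": [[0.002, 0, 0], [0, 0, 0], [0, 0, 0]], "turn": [0, 0, 0]}}

```text
t: 23.75
eef_pos: [500.4, -168.1, 26.6]
tcp_rot: [1.164, 1.57, -0.389]
ft_force: [-4.7, 1.9, 20.4]
opening: 0.463
```

It has touched down on the tray. Backing off 1 mm, opening and retreating.

{"api": "carry_out", "payload": {"grip": [1, 1, 0.3, 0.2, 0], "linear": [[-0.002, 0, 0], [0, 0, 0], [0, 0, 0], [0, 0, 0], [0, 0, 0]], "turn": [0, 0, 0, 0, 0]}}

```text
t: 24.25
eef_pos: [500.4, -168.0, 26.2]
tcp_rot: [1.321, 1.57, -0.232]
ft_force: [-0.7, -0.5, -0.3]
opening: 0.486
```

{"api": "carry_out", "payload": {"grip": [-0.3, -0.6, -0.6, -0.6, -0.6], "linear": [[0, 0, 0], [0, 0, 0], [0, 0, 0], [-0.02, 0, 0], [-0.05, 0, 0]], "turn": [0, 0, 0, 0, 0]}}

```text
t: 24.75
eef_pos: [499.5, -167.6, 60.6]
tcp_rot: [-2.062, 1.567, 2.668]
ft_force: [0.1, 0.7, 1.0]
opening: 0.79
```

{"api": "carry_out", "payload": {"grip": [-0.6, -0.6, -0.6, -0.6, -0.6], "linear": [[-0.09, 0, 0], [-0.09, 0, 0], [-0.09, 0, 0], [0, 0, -0.09], [0, 0, -0.09]], "turn": [0, 0, 0, 0, 0]}}

```text
t: 25.25
eef_pos: [498.8, -77.7, 198.2]
tcp_rot: [1.312, 1.567, -0.243]
ft_force: [0.7, -0.1, 0.1]
opening: 0.804
```

```bash
python3 - <<'E'
from h import *
s=env.state();print(s['t'],s['eef_pos'],s['ft_force'],s['opening'])
t=cams.read_camera("top");w=cams.read_camera("scene")
cv2.imwrite("pics/v5.png",np.vstack([cv2.resize(t[150:310,180:500],(640,320)),cv2.resize(w[150:350,100:420],None,fx=2,fy=1.4)])[:600])
E
```

```text
25.25 [498.75328426 -77.69086287 198.18576468] [ 0.71790589 -0.08961085  0.10206533] 0.8039743024658217
```

View pics/v5.png

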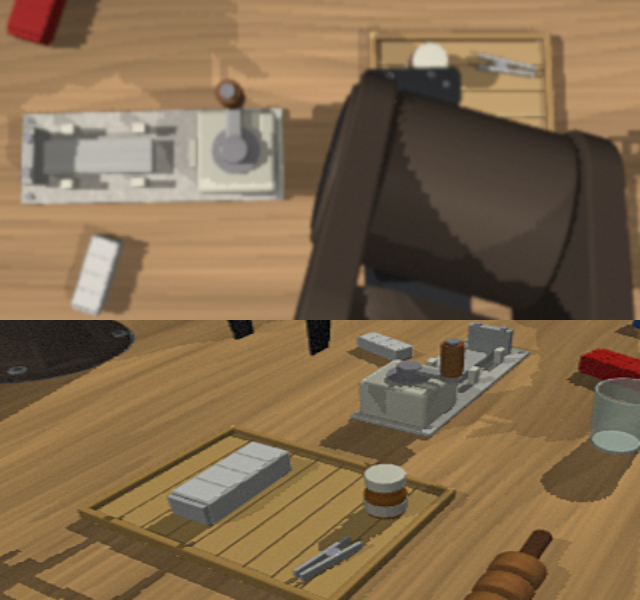

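The organizer lies flat on the tray with its lids up and drawer shut, at about (230,480) in the scene part of the image. The bottle (385,490) and clip (328,558) have not moved, and the crank is at rest. Handing in.

```bash
python3 -c "
from cell import env
print(env.job_done())"
```

```text
the job is handed in; nothing more can be done
None
```

The drawer is shut and the organizer lies flat, lids up, on the free part of the bamboo tray at about (500, −168) mm. The job was handed in at about 25.4 s, well inside the 72 s limit.

- **Winding:** I wound the crank by its sleeve to about 6.12 rad. Sleeve resistance rose from about 5.0 N to 6.9 N at roughly 0.4 N/mm, and I stopped there. That puts the pusher load at about 31 N, against the 50 N limit.
- **Winding back:** I kept hold of the sleeve until it met its rest stop, where the force reversed and travel ceased, and only then let go.
- **Last checks:** The final scene picture shows the organizer flat with its drawer shut, the bottle and clip unmoved, the crank at rest and the gripper clear. In the last top view the arm hid the organizer, so its final place rests on the scene view and the measured tool position.
- **What disagreed:**
  - The circle I commanded did not match the crank exactly, by about 1–2 mm. This gave sideways forces of up to about 17 N on the sleeve while winding, which I corrected as I went.
  - Touchdown on the tray briefly reached about 20 N, and I backed off 1 mm before opening the fingers.

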